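Fetch the spice pot from behind the bottles and weigh it

ROBOT

A 6-joint arm with a two-finger parallel gripper is mounted at the origin on the work surface. World frame = base frame: x ahead of the robot, y to its left, z up, the work surface at z = 0. Lengths are in m, angles in rad, forces in N, time in s.
With the tool pointing down it reaches from about 0.35 to 0.85 m from the base axis. Payload 8.1 kg.
Tool frame: the origin (TCP) lies on the centre line of the jaws, within the pads' length; the fingertips stand 17 mm ahead of it and the grasp point (between the pads) lies 2 mm behind it (robot.tip_reach is the z of the fingertips in the tool frame, in m); z points along the fingers, y is the direction in which the jaws open and shut (so a half turn about z gives the same grasp; the last joint's range is limited). The gripper opens to 93 mm and grips with 3 to 60 N. Pads are 15 mm wide; open, the fingers measure 128 mm over their backs; the gripper's body (75 mm by 188 mm) begins 65 mm behind the grasp point.
Start: joints at [-1.322, 0.13, 1.488, -0, 1.523, -0.085], TCP at [0.197, -0.567, 0.236] pointing down, gripper open.
Joint ranges: [-2.96, 2.96], [-0.89, 2.26], [0.02, 2.5], [-1.34, 4.48], [0, 2.73], [-2.66, 2.66]. Speed limits (rad/s): [2.39, 2.39, 2.79, 3.14, 3.14, 3.14].

INTERFACE

Orientations are given as a rotation vector (axis times angle).
In Python, from plant import robot, read_camera, ticket gives the robot as it stands.
- The arm moves only by the tool arm_command, never from a script. Its argument "rows" is a list of rows, each a list of 7 numbers: the shift along the world's x, y, z each as a share of 0.8 m, from -1 to 1, then the turn, a rotation vector about the world's x, y, z each as a share of 30 degrees, from -1 to 1, then the closure, from 0 (fully open) to 1 (shut). A call has 1 to 12 rows; each row is the pose to reach, as a shift and turn from the pose measured when the call began; what a row does not reach only later rows make up. A row lasts 1/12 s, in which the tool goes at most 41.7 mm and 7.16 degrees, less where a joint would pass 70% of its speed; a pose out of reach is approached as far as the arm can. A call with a number of a shift or a turn outside -1 to 1 is refused whole. A call with a gripper value outside its range is refused whole. The fingers move at their own pace and stop on an object; "grip_force" is the grip in N (left out, the last holds). Time passes only in rows, so rows that repeat a pose let the fingers close. It gives the time, the measured TCP pose, the force and the opening at its end, in the units of the state.
- robot.read_state(): the state, without advancing time (a new reading comes with each control period).
- read_camera(name): name is "scene" or "top" or "wrist"; returns a dict with "frame" (384x512x3 uint8, red, green, blue), "camera_matrix" (3x3 intrinsics, pixels), "cam_to_world" (4x4, takes a point from camera to world coordinates). Camera axes: x right, y up, looking along -z (the intrinsics and any distortion apply to the point x, -y, -z); pixel columns grow to the right and rows downward; lengths in m; the calibration is good to about 2 mm. The wrist camera is an equidistant fisheye: a pixel r from the principal point sees the ray r / f radians off the axis. A picture is of the moment at which its call begins. There is no depth.
- ticket.close_job(): hands the job in, once; it reports no verdict.
The state is a dict: "t": time; "q": joint angles; "dq": joint speeds; "joint_torque": joint torques, N m; "tool_pos": TCP position; "orientation": TCP orientation; "force": force on the tool from outside, world axes, zero at the start; "wrist_torque": the same for the moment, N m; "opening": finger opening in m.
Only numpy, scipy, OpenCV 4.12 (cv2) and the standard library are available. Lean on these libraries where they do the work, as an engineer would, in place of code of your own. Each camera call takes 0.05 s, during which the arm holds its last target.

TASK

The pepper mill, the oil bottle and the tall jar stand close around the short spice pot on the wooden tray. First clear all three onto the chopping board, standing upright, then put the pot in the middle of the round steel plate of the flat white kitchen scale while they are still on the board, and finally put the mill, the bottle and the jar back on the tray, each just where it stood at the start. Knock nothing over and leave the mug and the bowl alone.

Things in the scene. Friction and masses are not known exactly. Their poses are not given: they have to be found in the camera images.
- pot: Short round spice pot, olive green with a flat pale wooden lid: 46 mm across, 52 mm high (lid from 42 mm up, 45 mm across), straight sides. About 0.14 kg. Origin: centre of its underside, z up. Stands on the tray, the tall things close around it on its left, right and robot side, 59 to 68 mm between centres: there is hardly room for a gripper between them.
- mill: Dark wooden pepper mill with a small steel knob on top, round and waisted, 165 mm high: foot 52 mm across, waist 36 mm across at 50 to 75 mm, straight cylindrical head 44 mm across from 100 to 142 mm up (grip here), rounded cap above. About 0.26 kg. Origin: centre of its underside, z up. Starts on the tray.
- bottle: Olive-tinted oil bottle of square section with a cork, 164 mm high: body 44 x 44 mm up to 98 mm, shoulder up to 112 mm, straight round neck 24 mm across from 112 to 154 mm up (grip here), cork 20 mm across above it. About 0.36 kg. Origin: centre of its underside, z up; the faces of its body look along its x and y. Starts on the tray.
- jar: Tall round white stoneware jar with a flat steel lid, 148 mm high: body 52 mm across up to 128 mm, lid 53 mm across from 128 to 148 mm. About 0.34 kg. Can be gripped at 105 to 145 mm up. Origin: centre of its underside, z up. Starts on the tray.
- tray: Rectangular wooden tray, fixed, 200 mm (x) by 230 mm (y), floor 6 mm thick, low rim 6 mm thick reaching 16 mm above the worktop. Origin: centre of its underside, on the worktop. Moved and turned from start to start. The pot stands about 20 mm beyond its centre along x, the three tall things around the pot, in shuffled order.
- board: Pale wooden chopping board, fixed, lying flat: 280 mm (x) by 140 mm (y), 15 mm thick. Origin: centre of its underside; its top is 15 mm higher. To the left or the right of the tray. It is the side area: room for three in a row along its x, 85 mm apart.
- scale: Flat white kitchen scale, fixed and rigid, with a round steel plate 90 mm across, its top 24 mm above the worktop. Origin: on the worktop under the centre of the round plate. Housing 18 mm high, 150 mm wide (y), from 115 mm before (-x) to 75 mm beyond (+x) the origin, dark display on the -x side. On the other side of the tray from the board.
- mug: Bystander: pale blue mug, 80 mm across, 85 mm high, handle on its +y side; stands beyond the tray. Origin: centre of its underside.
- bowl: Bystander: white bowl, 110 mm across, 45 mm high; stands beyond the tray. Origin: centre of its underside.

How it is judged:
By the outcome, as a careful person would: the job done as asked, in the order asked, and still so for the second after the job is handed in, with the robot touching nothing.
It also fails if it takes over 131 s, if anything falls off the work surface, if the arm or the gripper's body presses on something with over 40 N, if the wrist force passes 120 N, or if a joint passes its speed limit or range.

## Working session

There is one attempt and no reset: what is moved stays moved. The work goes in short steps, Python scripts to look and compute and a tool call to move; the robot and the scene stay as the last step left them, time stands still between calls to the robot, and variables do not carry over. Pictures are saved under pics/ and viewed, and the job is handed in when it is done.

Besides the shell and the picture viewer there is one more tool, called as name(argument=value, ...), one argument or row to a line, values as JSON. arm_command: Moves the arm, as the interface text tells. Shift numbers are shares of 0.8 m and turn numbers shares of 30 degrees, none past 1 either way. Its arguments: {"type":"object","properties":{"rows":{"type":"array","items":{"type":"array","items":{"type":"number","minimum":-1,"maximum":1}}},"grip_force":{"type":"number"}},"required":["rows"]}

```bash
ls; mkdir -p pics; cat > h.py <<'E'
import numpy as np, cv2
from plant import robot, read_camera, ticket
def snap(name,fn):
    d=read_camera(name); cv2.imwrite('pics/'+fn,d['frame'][:,:,::-1]); np.savez('pics/'+fn+'.npz',**d); return d
E
python3 - <<'E'
from h import *
for n in ['scene','top','wrist']:
    d=snap(n,n+'0.png'); print(n,d['camera_matrix'].round(1).tolist(),d['cam_to_world'].round(4).tolist(),[k for k in d])
print(robot.read_state())
E
```

```text
pics
scene [[444.6, 0.0, 256.9], [0.0, 444.6, 195.0], [0.0, 0.0, 1.0]] [[0.7937, -0.4827, 0.3702, 1.0361], [0.6083, 0.6322, -0.4799, -0.5245], [-0.0024, 0.6061, 0.7954, 0.8978], [0.0, 0.0, 0.0, 1.0]] ['frame', 'camera_matrix', 'cam_to_world']
top [[399.6, 0.0, 258.8], [0.0, 399.6, 190.0], [0.0, 0.0, 1.0]] [[-0.0101, 0.9835, -0.1806, 0.4541], [-0.9998, -0.0072, 0.0171, 0.0007], [0.0155, 0.1807, 0.9834, 1.0548], [0.0, 0.0, 0.0, 1.0]] ['frame', 'camera_matrix', 'cam_to_world']
wrist [[297.3, 0.0, 257.9], [0.0, 297.3, 194.2], [0.0, 0.0, 1.0]] [[0.327, 0.9046, 0.2736, 0.2715], [-0.945, 0.3138, 0.0919, -0.5407], [-0.0027, -0.2886, 0.9574, 0.3828], [0.0, 0.0, 0.0, 1.0]] ['frame', 'camera_matrix', 'cam_to_world']
{'t': 0.15, 'q': array([-1.32244272e+00,  1.31006248e-01,  1.48899393e+00, -2.50973273e-05,
        1.52302490e+00, -8.54226931e-02]), 'dq': array([-2.03147892e-03, -2.21528347e-03, -2.24013502e-03,  9.73776840e-04,
       -2.36050533e-05,  1.48339593e-03]), 'joint_torque': array([ 9.11631341e-04, -5.60477722e+01, -4.92333806e+01,  7.68712303e-02,
        3.05932970e-02, -8.64128651e-05]), 'tool_pos': array([ 0.19646639, -0.56648804,  0.23483666]), 'orientation': array([-3.09653867e+00, -5.21629296e-01,  2.22243719e-04]), 'force': array([-0.34912657, -0.12374287,  0.39714661]), 'wrist_torque': array([-0.01495428,  0.04150727, -0.0488033 ]), 'opening': 0.09306976143907252}
```

View pics/scene0.png

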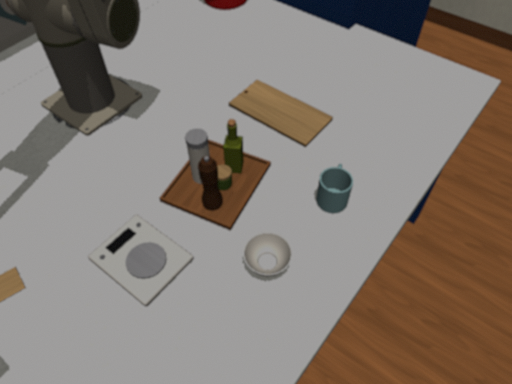

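View pics/top0.png

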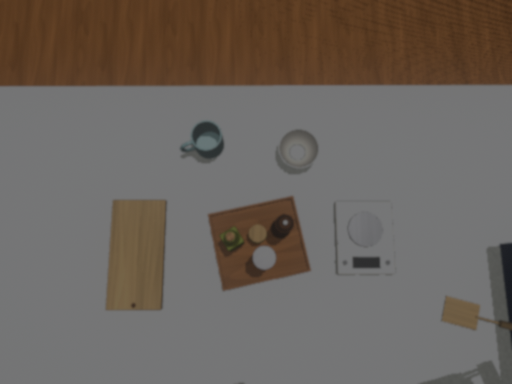

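View pics/wrist0.png

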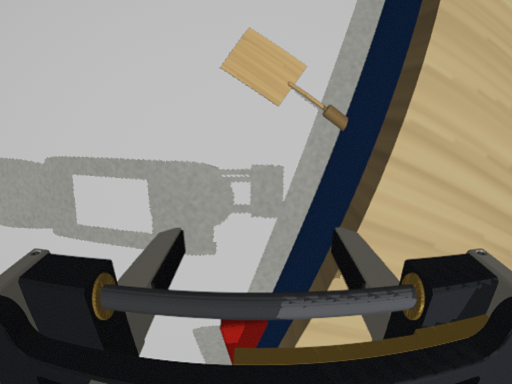

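```bash
python3 - <<'E'
from h import *
a=cv2.imread('pics/top0.png')[185:305,90:410]; b=cv2.imread('pics/scene0.png')[70:310,80:360]
a=cv2.convertScaleAbs(a,alpha=1.8)
cv2.imwrite('pics/topz.png',cv2.resize(a,None,fx=2.5,fy=2.5,interpolation=cv2.INTER_CUBIC))
cv2.imwrite('pics/topz2.png',cv2.resize(cv2.convertScaleAbs(cv2.imread('pics/top0.png')[190:295,200:320],alpha=1.8),None,fx=5.5,fy=5.5,interpolation=cv2.INTER_CUBIC))
cv2.imwrite('pics/scenez.png',cv2.resize(b,None,fx=2.5,fy=2.5,interpolation=cv2.INTER_CUBIC))
E
```

```text
(no output)
```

View pics/topz2.png

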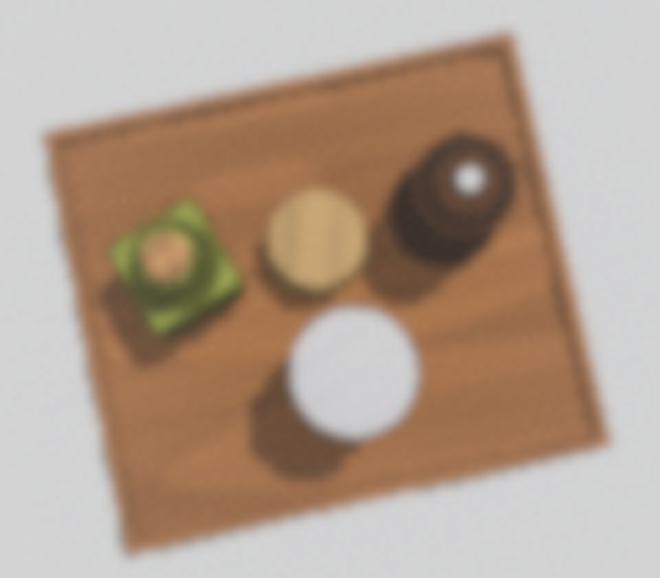

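View pics/scenez.png

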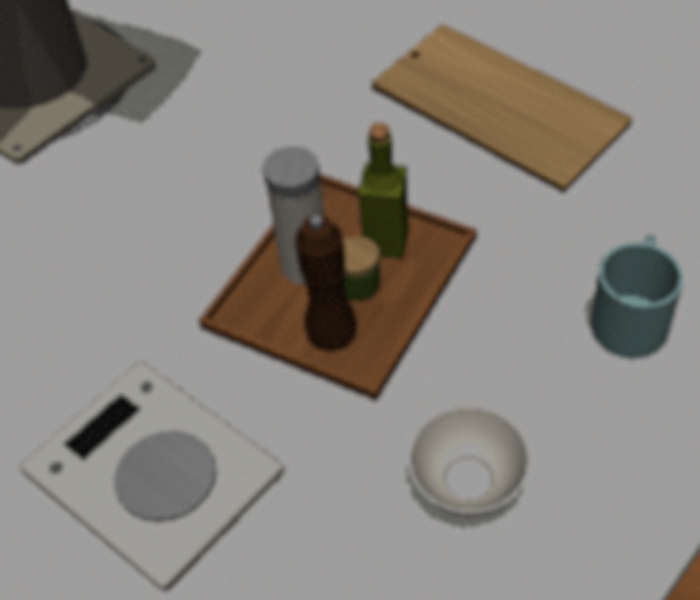

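View pics/topz.png

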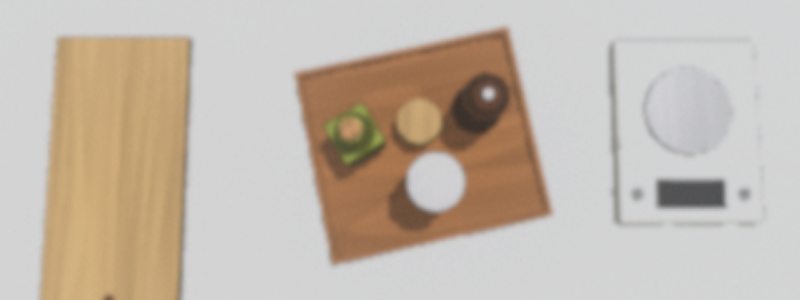

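```bash
cat >> h.py <<'E'
def ray(d,uv,fish=False):
    K=d['camera_matrix'];T=d['cam_to_world']
    x=(np.asarray(uv,float)-[K[0,2],K[1,2]])/K[0,0]
    if fish:
        r=np.linalg.norm(x); v=np.r_[x*(np.sin(r)/max(r,1e-9)),np.cos(r)]
    else: v=np.r_[x,1]
    v=np.array([v[0],-v[1],-v[2]])
    return T[:3,3],T[:3,:3]@v
def onz(d,uv,z,fish=False):
    o,v=ray(d,uv,fish); s=(z-o[2])/v[2]; return (o+s*v)
def proj(d,p,fish=False):
    K=d['camera_matrix'];T=d['cam_to_world']
    v=T[:3,:3].T@(np.asarray(p)-T[:3,3]); v=np.array([v[0],-v[1],-v[2]])
    if fish:
        th=np.arctan2(np.hypot(v[0],v[1]),v[2]); x=v[:2]/np.hypot(v[0],v[1])*th
    else: x=v[:2]/v[2]
    return x*K[0,0]+[K[0,2],K[1,2]]
def isect(a,b):
    (o1,v1),(o2,v2)=a,b; A=np.c_[v1,-v2]; s=np.linalg.lstsq(A,o2-o1,rcond=None)[0]
    p,q=o1+s[0]*v1,o2+s[1]*v2; return (p+q)/2,np.linalg.norm(p-q)
E
python3 - <<'E'
from h import *
t=np.load('pics/top0.png.npz'); s=np.load('pics/scene0.png.npz')
u=lambda X,Y,f,ox,oy:((X+.5)/f-.5+ox,(Y+.5)/f-.5+oy)
T=lambda X,Y:u(X,Y,5.5,200,190); S=lambda X,Y:u(X,Y,2.5,80,70); W=lambda X,Y:u(X,Y,2.5,90,185)
for n,a,b,z in [('cork',T(167,253),S(380,131),.168),('knob',T(470,180),S(317,219),.17),('jarlid',T(354,373),S(292,168),.154),('pot',T(317,240),S(353,255),.058),('plate',W(688,110),S(165,475),.024)]:
    print(n,onz(t,a,z).round(4),onz(s,b,z).round(4),*isect(ray(t,a),ray(s,b)))
c=[onz(t,T(*p),.016)[:2] for p in [(48,135),(512,38),(606,440),(128,550)]]
print('tray',np.round(c,4).tolist(),np.mean(c,0))
c=[onz(s,S(*p),.016)[:2] for p in [(476,234),(376,394),(203,323),(322,178)]]
print('tray s',np.round(c,4).tolist(),np.mean(c,0))
for p in [(112,200),(165.5,200),(107,309),(162,309)]: print('board',onz(t,p,.015).round(4))
for p in [(441,24),(631,122),(564,188),(374,84)]: print('board s',onz(s,S(*p),.015).round(4))
E
```

```text
cork [0.515 0.05  0.168] [0.5177 0.0514 0.168 ] [0.51604833 0.05112876 0.16691685] 0.0028065108743716345
knob [ 0.5431 -0.0722  0.17  ] [ 0.5457 -0.0699  0.17  ] [ 0.54433696 -0.07095418  0.16964741] 0.0035046053739823013
jarlid [ 0.467  -0.0249  0.154 ] [ 0.4739 -0.0259  0.154 ] [ 0.46835109 -0.02356281  0.14842675] 0.003915801765238857
pot [ 0.5278 -0.0116  0.058 ] [ 0.5304 -0.0143  0.058 ] [ 0.52801474 -0.01172737  0.05393473] 0.00026992578798203185
plate [ 0.5395 -0.2908  0.024 ] [ 0.5428 -0.2912  0.024 ] [ 0.54033847 -0.29096986  0.02074674] 0.001838046193904882
tray [[0.5817, 0.1151], [0.6267, -0.1066], [0.4371, -0.1455], [0.3898, 0.076]] [ 0.50883739 -0.01525276]
tray s [[0.5895, 0.1121], [0.6338, -0.107], [0.444, -0.1465], [0.4062, 0.0753]] [ 0.51834426 -0.01654422]
board [0.6212 0.3674 0.015 ]
board [0.6201 0.2278 0.015 ]
board [0.3459 0.3645 0.015 ]
board [0.3443 0.2277 0.015 ]
board s [0.3477 0.3662 0.015 ]
board s [0.6289 0.3584 0.015 ]
board s [0.6257 0.2249 0.015 ]
board s [0.3525 0.2297 0.015 ]
```

arm_command(
  rows=[
    [0.38, 0.695, 0.12, 0, 0, -0.63, 0],
    [0.38, 0.695, 0.12, 0, 0, -0.63, 0],
    [0.38, 0.695, 0.12, 0, 0, -0.63, 0],
    [0.38, 0.695, 0.12, 0, 0, -0.63, 0],
    [0.38, 0.695, 0.12, 0, 0, -0.63, 0],
    [0.38, 0.695, 0.12, 0, 0, -0.63, 0],
    [0.38, 0.695, 0.12, 0, 0, -0.63, 0],
    [0.38, 0.695, 0.12, 0, 0, -0.63, 0],
    [0.38, 0.695, 0.12, 0, 0, -0.63, 0],
    [0.38, 0.695, 0.12, 0, 0, -0.63, 0],
    [0.38, 0.695, 0.12, 0, 0, -0.63, 0],
    [0.38, 0.695, 0.12, 0, 0, -0.63, 0],
  ],
)

```text
t: 1.15
tool_pos: [0.434, -0.1309, 0.3102]
orientation: [-3.14, -0.006, -0.001]
force: [0.9, -0.0, 0.4]
opening: 0.0925
```

arm_command(
  rows=[
    [0.08, 0.15, 0.025, 0, 0, 0, 0],
    [0.08, 0.15, 0.025, 0, 0, 0, 0],
    [0.08, 0.15, 0.025, 0, 0, 0, 0],
    [0.08, 0.15, 0.025, 0, 0, 0, 0],
    [0.08, 0.15, 0.025, 0, 0, 0, 0],
    [0.08, 0.15, 0.025, 0, 0, 0, 0],
  ],
)

```text
t: 1.65
tool_pos: [0.498, -0.0102, 0.3298]
orientation: [-3.141, -0.01, 0.001]
force: [0.1, 0.4, -0.3]
opening: 0.0929
```

```bash
python3 - <<'E'
from h import *
d=snap('wrist','w1.png'); print(robot.read_state()['tool_pos'],d['cam_to_world'].round(3).tolist())
cv2.imwrite('pics/w1z.png',cv2.resize(cv2.convertScaleAbs(d['frame'][:,:,::-1],alpha=1.3),None,fx=1.5,fy=1.5,interpolation=cv2.INTER_CUBIC))
E
```

```text
[ 0.49764855 -0.01112781  0.32968599] [[0.005, 0.957, 0.29, 0.577], [-1.0, 0.006, -0.001, -0.01], [-0.002, -0.29, 0.957, 0.478], [0.0, 0.0, 0.0, 1.0]]
```

View pics/w1z.png

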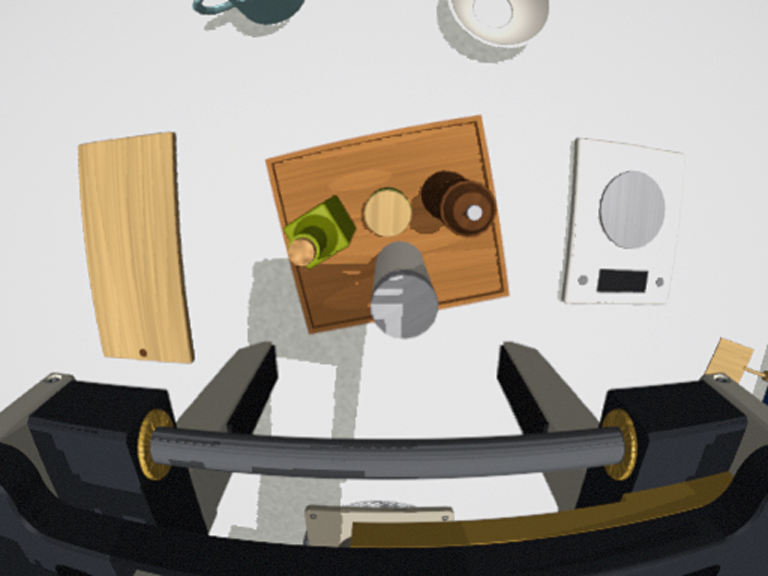

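```bash
cat >> h.py <<'E'
U=lambda X,Y,f=1.5:((X+.5)/f-.5,(Y+.5)/f-.5)
E
python3 - <<'E'
from h import *
d=np.load('pics/w1.png.npz'); im=d['frame'].astype(int)
hsv=cv2.cvtColor(d['frame'],cv2.COLOR_RGB2HSV)
def around(uv,m,name,rad):
    uv=np.array(uv); yy,xx=np.mgrid[:384,:512]; m=m&(np.hypot(xx-uv[0],yy-uv[1])<rad)
    n,l,st,c=cv2.connectedComponentsWithStats(m.astype(np.uint8))
    i=1+np.argmax(st[1:,4]); cs,_=cv2.findContours((l==i).astype(np.uint8),0,1); cc=max(cs,key=len)
    e=cv2.fitEllipse(cv2.convexHull(cc)); mc,r=cv2.minEnclosingCircle(cc)
    print(name,'centroid',c[i].round(1),'n',st[i,4],'ell',np.round(e[0],1),np.round(e[1],1)); return e[0]
H,S,V=[hsv[...,i].astype(int) for i in range(3)]
for p in [(474,212),(301,250),(404,304),(387,212),(632,209),(300,312)]:
    x,y=map(int,U(*p)); print(p,hsv[y,x],hsv[y+4,x])
pk=around(U(474,212),(S<60)&(V>90),'knob',9)
pc=around(U(301,250),(H<16)&(S>40)&(V>90),'cork',14)
pj=around(U(404,304),(S<40),'jar',25)
pp=around(U(387,212),(H>14)&(V>110)&(S<150),'pot',24)
pl=around(U(632,209),(V<200)&(S<40),'plate',36)
for n,p,z in [('mill',pk,.17),('bottle',pc,.170),('jar',pj,.154),('pot',pp,.058),('plate',pl,.024)]:
    print(n,onz(d,p,z,True).round(4))
c=np.array([onz(d,U(*p),.016,True)[:2] for p in [(267,159),(480,116),(509,295),(309,333)]]); print('tray',c.round(4).tolist(),c.mean(0))
c=np.array([onz(d,U(*p),.015,True)[:2] for p in [(79,146),(175,132),(193,362),(105,356)]]); print('board',c.round(4).tolist(),c.mean(0))
E
```

```text
(474, 212) [135   3 164] [135   3 162]
(301, 250) [ 16 134 162] [ 17 128 177]
(404, 304) [135   5 100] [120   3  98]
(387, 212) [ 19 113 170] [ 19 112 169]
(632, 209) [120   4 145] [120   5 144]
(300, 312) [ 40  12 132] [ 36  10 131]
knob centroid [316.1 141.5] n 79 ell [316.1 141.5] [9.5 9.9]
cork centroid [192.9 169.9] n 47 ell [193.5 169.3] [ 5.5 23.5]
jar centroid [269.2 202.8] n 1832 ell [269.2 202.7] [46.8 50.7]
pot centroid [258.2 142. ] n 783 ell [258.2 142. ] [30.8 31.9]
plate centroid [421.2 139.2] n 4063 ell [421.2 139.2] [71.7 71.7]
mill [ 0.5425 -0.0709  0.17  ]
bottle [0.5119 0.0591 0.17  ]
jar [ 0.4694 -0.0232  0.154 ]
pot [ 0.5277 -0.0101  0.058 ]
plate [ 0.5391 -0.2858  0.024 ]
tray [[0.5817, 0.1162], [0.6269, -0.1046], [0.4346, -0.1456], [0.3884, 0.0778]] [ 0.50788606 -0.01406318]
board [[0.6195, 0.3643], [0.6193, 0.224], [0.3452, 0.2289], [0.3451, 0.3668]] [0.48227172 0.29599806]
```

```bash
python3 - <<'E'
from h import *
d=np.load('pics/w1.png.npz'); f=d['frame'][:,:,::-1]
a=f[120:190,180:250];b=f[100:190,375:460]; e=f[120:230,240:330]
z=lambda x,k:cv2.resize(x,None,fx=k,fy=k,interpolation=cv2.INTER_NEAREST)
cv2.imwrite('pics/z1.png',z(a,8)); cv2.imwrite('pics/z2.png',z(b,6)); cv2.imwrite('pics/z3.png',z(e,5))
g=cv2.cvtColor(b,cv2.COLOR_BGR2GRAY)
E
```

```text
(no output)
```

View pics/z1.png

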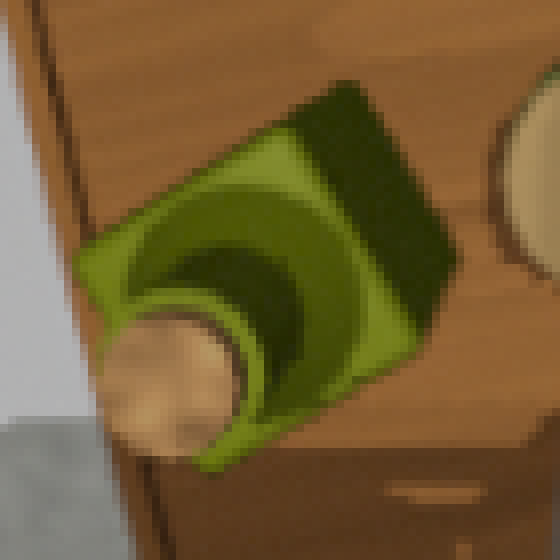

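View pics/z2.png

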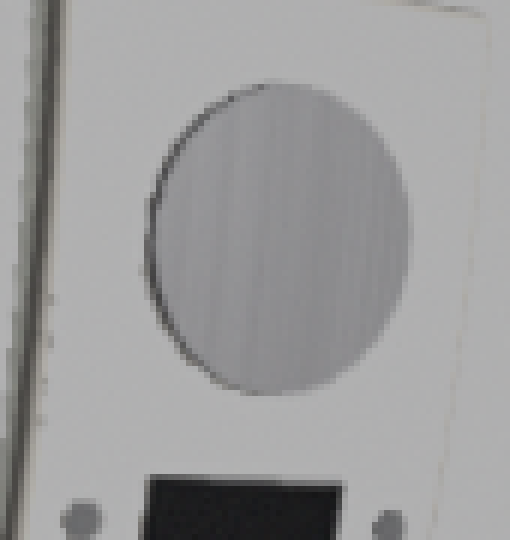

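View pics/z3.png

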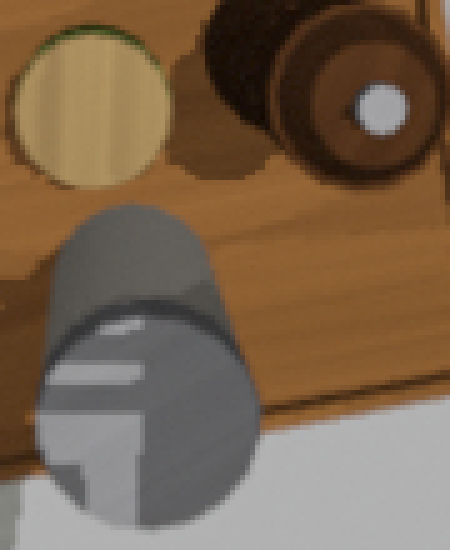

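```bash
python3 - <<'E'
from h import *
d=np.load('pics/w1.png.npz')
q=lambda X,Y:((X+.5)/8-.5+180,(Y+.5)/8-.5+120)
print('cork',onz(d,q(170,384),.170,True))
c=np.array([onz(d,q(*p),.104,True)[:2] for p in [(290,125),(75,265),(205,470),(420,355)]])
print(c.round(4),c.mean(0)); e=c-np.roll(c,1,0); print(np.linalg.norm(e,axis=1),np.degrees(np.arctan2(e[:,1],e[:,0])))
print('plate',onz(d,((284.5)/6-.5+375,238.5/6-.5+100),.024,True))
E
```

```text
cork [0.51374214 0.05097892 0.17      ]
[[0.5419 0.0434]
 [0.5199 0.0792]
 [0.4857 0.0589]
 [0.5047 0.0232]] [0.51305352 0.05116081]
[0.04237422 0.04204264 0.03974798 0.04047405] [  28.53857474  121.69929876 -149.28998087  -61.93803475]
plate [ 0.53909697 -0.28730888  0.024     ]
```

arm_command(
  rows=[
    [0.0205, 0.0776, -0.05, 0, 0, 0, 0.35],
    [0.0205, 0.0776, -0.1, 0, 0, 0, 0.35],
    [0.0205, 0.0776, -0.12, 0, 0, 0, 0.35],
    [0.0205, 0.0776, -0.13, 0, 0, 0, 0.35],
    [0.0205, 0.0776, -0.13, 0, 0, 0, 0.35],
  ],
)

```text
t: 2.12
tool_pos: [0.5114, 0.0498, 0.2221]
orientation: [-3.141, -0.006, 0.013]
force: [-0.8, 0.0, -0.4]
opening: 0.0646
```

```bash
python3 - <<'E'
from h import *
d=snap('wrist','w2.png'); s=robot.read_state();print(s['tool_pos'],s['opening'],s['orientation'])
cv2.imwrite('pics/w2z.png',cv2.resize(d['frame'][:,:,::-1],None,fx=1.5,fy=1.5,interpolation=cv2.INTER_CUBIC))
E
```

```text
[0.51301748 0.04949763 0.22518533] 0.06220708996047849 [-3.14126853 -0.0052733   0.00544305]
```

View pics/w2z.png

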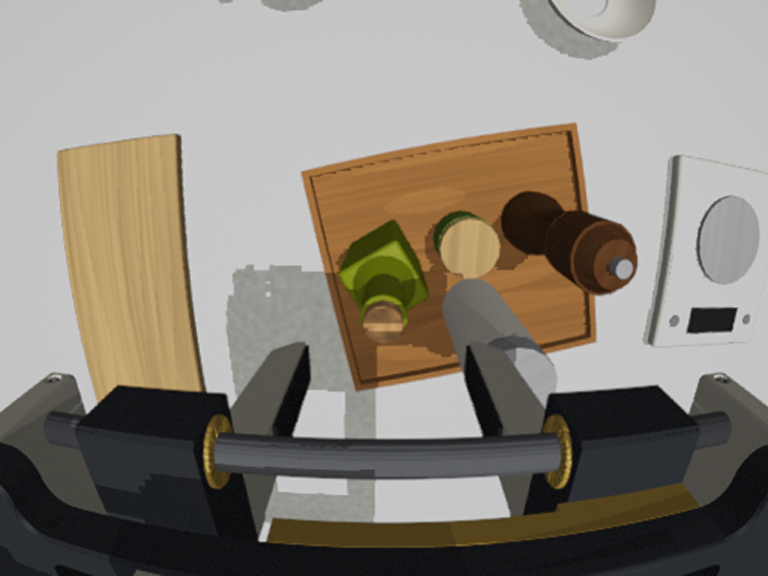

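arm_command(
  rows=[
    [0.001, 0.002, -0.035, 0, 0, 0, 0.35],
    [0.001, 0.002, -0.07, 0, 0, 0, 0.35],
    [0.001, 0.002, -0.095, 0, 0, 0, 0.35],
    [0.001, 0.002, -0.107, 0, 0, 0, 0.35],
    [0.001, 0.002, -0.107, 0, 0, 0, 0.35],
    [0.001, 0.002, -0.107, 0, 0, 0, 0.6],
    [0.001, 0.002, -0.107, 0, 0, 0, 0.8],
    [0.001, 0.002, -0.107, 0, 0, 0, 1],
    [0.001, 0.002, -0.107, 0, 0, 0, 1],
    [0.001, 0.002, -0.107, 0, 0, 0, 1],
    [0.001, 0.002, -0.107, 0, 0, 0, 1],
  ],
  grip_force=25,
)

```text
t: 3.08
tool_pos: [0.5141, 0.0512, 0.1402]
orientation: [-3.141, -0.005, 0.004]
force: [-0.5, 1.2, 0.4]
opening: 0.0248
```

arm_command(
  rows=[
    [0, 0, 0.015, 0, 0, 0, 1],
    [0, 0, 0.04, 0, 0, 0, 1],
    [0, 0.005, 0.07, 0, 0, 0, 1],
    [-0.005, 0.025, 0.085, 0, 0, 0, 1],
    [-0.01, 0.055, 0.0875, 0, 0, 0, 1],
    [-0.015, 0.09, 0.0875, 0, 0, 0, 1],
    [-0.02, 0.13, 0.0875, 0, 0, 0, 1],
    [-0.025, 0.17, 0.0875, 0, 0, 0, 1],
    [-0.03, 0.21, 0.0875, 0, 0, 0, 1],
    [-0.035, 0.25, 0.0875, 0, 0, 0, 1],
    [-0.039, 0.285, 0.075, 0, 0, 0, 1],
    [-0.039, 0.306, 0.06, 0, 0, 0, 1],
  ],
)

```text
t: 4.08
tool_pos: [0.4824, 0.2993, 0.1895]
orientation: [-3.139, -0.009, 0.002]
force: [0.2, 0.7, -3.2]
opening: 0.0239
```

arm_command(
  rows=[
    [0, -0.004, -0.015, 0, 0, 0, 1],
    [0, -0.004, -0.03, 0, 0, 0, 1],
    [0, -0.004, -0.04, 0, 0, 0, 1],
    [0, -0.004, -0.046, 0, 0, 0, 1],
    [0, -0.004, -0.048, 0, 0, 0, 1],
    [0, -0.004, -0.048, 0, 0, 0, 1],
  ],
)

```text
t: 4.58
tool_pos: [0.4825, 0.2951, 0.1508]
orientation: [-3.14, -0.007, 0.003]
force: [-0.6, -0.5, -4.3]
opening: 0.0238
```

```bash
python3 - <<'E'
from h import *
s=robot.read_state();print(s['tool_pos'],s['opening'],s['force'])
E
```

```text
[0.48246305 0.29511356 0.15083499] 0.023788394926413707 [-0.56756921 -0.4830947  -4.28821147]
```

arm_command(
  rows=[
    [0, 0, -0.002, 0, 0, 0, 1],
    [0, 0, -0.002, 0, 0, 0, 1],
    [0, 0, -0.002, 0, 0, 0, 1],
    [0, 0, -0.002, 0, 0, 0, 0.9],
    [0, 0, -0.002, 0, 0, 0, 0.6],
    [0, 0, -0.002, 0, 0, 0, 0.4],
    [0, 0, -0.002, 0, 0, 0, 0.3],
    [0, 0, 0.01, 0, 0, 0, 0.3],
    [0, 0, 0.04, 0, 0, 0, 0.3],
    [0, 0, 0.08, 0, 0, 0, 0.3],
    [0, 0, 0.11, 0, 0, 0, 0.1],
  ],
)

```text
t: 5.5
tool_pos: [0.4827, 0.2953, 0.2418]
orientation: [-3.139, -0.007, 0.001]
force: [-0.4, -0.7, 0.6]
opening: 0.0656
```

arm_command(
  rows=[
    [-0.005, -0.05, 0, 0, 0, 0, 0],
    [-0.01, -0.1, 0, 0, 0, 0, 0],
    [-0.01, -0.15, 0, 0, 0, 0, 0],
    [-0.015, -0.2, 0, 0, 0, 0, 0],
    [-0.017, -0.25, 0, 0, 0, 0, 0],
    [-0.017, -0.3, 0, 0, 0, 0, 0],
    [-0.017, -0.35, -0.01, 0, 0, 0, 0],
    [-0.017, -0.385, -0.02, 0, 0, 0, 0],
    [-0.017, -0.3985, -0.03, 0, 0, 0, 0],
    [-0.017, -0.3985, -0.03, 0, 0, 0, 0],
  ],
)

```text
t: 6.33
tool_pos: [0.4684, -0.0255, 0.2169]
orientation: [-3.139, -0.001, 0.003]
force: [-0.3, 0.2, 0.3]
opening: 0.0927
```

```bash
python3 - <<'E'
from h import *
d=snap('wrist','w3.png'); s=robot.read_state();print(s['tool_pos'],s['opening'],s['orientation'],s['force'])
cv2.imwrite('pics/w3z.png',cv2.resize(d['frame'][:,:,::-1],None,fx=1.5,fy=1.5,interpolation=cv2.INTER_CUBIC))
E
```

```text
[ 0.46865006 -0.02398846  0.21756126] 0.09299361151464769 [-3.13860318e+00 -2.86368059e-03  2.29295387e-03] [ 0.44435261 -0.09091054 -0.38083994]
```

View pics/w3z.png

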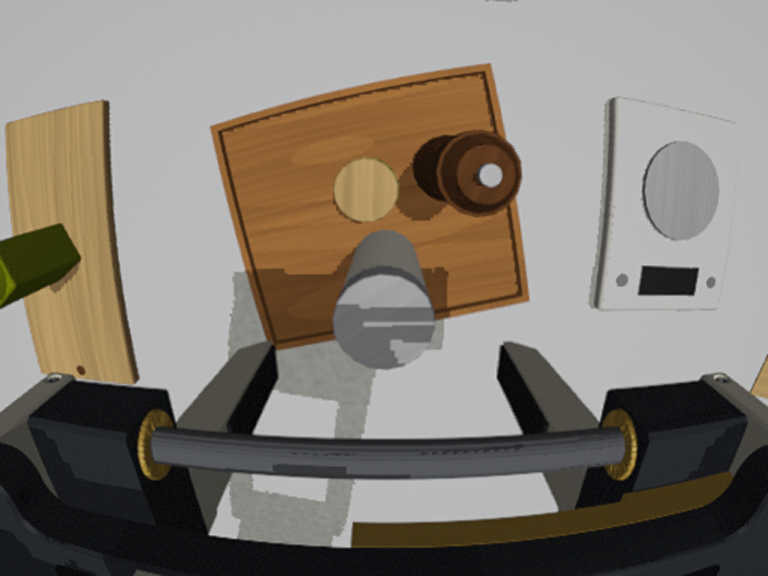

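arm_command(
  rows=[
    [0, 0.001, -0.035, 0, 0, 0, 0],
    [0, 0.001, -0.07, 0, 0, 0, 0],
    [0, 0.001, -0.095, 0, 0, 0, 0],
    [0, 0.001, -0.11, 0, 0, 0, 0],
    [0, 0.001, -0.11, 0, 0, 0, 0],
    [0, 0.001, -0.11, 0, 0, 0, 0.25],
    [0, 0.001, -0.11, 0, 0, 0, 0.4],
    [0, 0.001, -0.11, 0, 0, 0, 0.55],
    [0, 0.001, -0.11, 0, 0, 0, 0.8],
    [0, 0.001, -0.11, 0, 0, 0, 0.8],
    [0, 0.001, -0.11, 0, 0, 0, 0.8],
  ],
  grip_force=30,
)

```text
t: 7.3
tool_pos: [0.4691, -0.0233, 0.1302]
orientation: [-3.139, -0.003, 0.001]
force: [-0.1, -0.1, 0.6]
opening: 0.0579
```

arm_command(
  rows=[
    [0, 0, 0, 0, 0, 0, 1],
    [0, 0, 0, 0, 0, 0, 1],
    [0, 0, 0, 0, 0, 0, 1],
    [0, 0, 0, 0, 0, 0, 1],
  ],
)

```text
t: 7.63
tool_pos: [0.4691, -0.0233, 0.1303]
orientation: [-3.139, -0.002, 0.0]
force: [-0.3, 0.3, 0.1]
opening: 0.0525
```

arm_command(
  rows=[
    [0, 0, 0.015, 0, 0, 0, 1],
    [0, 0, 0.04, 0, 0, 0, 1],
    [0, 0.005, 0.07, 0, 0, 0, 1],
    [-0.005, 0.025, 0.085, 0, 0, 0, 1],
    [-0.015, 0.055, 0.0875, 0, 0, 0, 1],
    [-0.03, 0.09, 0.0875, 0, 0, 0, 1],
    [-0.045, 0.13, 0.0875, 0, 0, 0, 1],
    [-0.06, 0.17, 0.0875, 0, 0, 0, 1],
    [-0.07, 0.21, 0.0875, 0, 0, 0, 1],
    [-0.08, 0.25, 0.0875, 0, 0, 0, 1],
    [-0.089, 0.29, 0.0875, 0, 0, 0, 1],
    [-0.089, 0.325, 0.0875, 0, 0, 0, 1],
  ],
)

```text
t: 8.63
tool_pos: [0.3962, 0.2385, 0.2007]
orientation: [-3.139, -0.004, 0.002]
force: [0.7, -0.2, -4.1]
opening: 0.0522
```

arm_command(
  rows=[
    [0.002, 0.03, 0, 0, 0, 0, 1],
    [0.002, 0.055, -0.01, 0, 0, 0, 1],
    [0.002, 0.068, -0.03, 0, 0, 0, 1],
    [0.002, 0.072, -0.05, 0, 0, 0, 1],
    [0.002, 0.072, -0.065, 0, 0, 0, 1],
    [0.002, 0.072, -0.073, 0, 0, 0, 1],
    [0.002, 0.072, -0.075, 0, 0, 0, 1],
    [0.002, 0.072, -0.075, 0, 0, 0, 1],
  ],
)

```text
t: 9.3
tool_pos: [0.3977, 0.2955, 0.1407]
orientation: [-3.139, -0.003, 0.003]
force: [-0.9, 0.0, -3.4]
opening: 0.0529
```

arm_command(
  rows=[
    [0, 0, -0.0018, 0, 0, 0, 1],
    [0, 0, -0.0018, 0, 0, 0, 1],
    [0, 0, -0.0018, 0, 0, 0, 0.9],
    [0, 0, -0.0018, 0, 0, 0, 0.4],
    [0, 0, -0.0018, 0, 0, 0, 0.3],
    [0, 0, -0.0018, 0, 0, 0, 0.15],
    [0, 0, -0.0018, 0, 0, 0, 0.1],
    [0, 0, 0.01, 0, 0, 0, 0.1],
    [0, 0, 0.04, 0, 0, 0, 0.1],
    [0, 0, 0.08, 0, 0, 0, 0.1],
    [0, 0, 0.12, 0, 0, 0, 0.1],
  ],
)

```text
t: 10.22
tool_pos: [0.3971, 0.2952, 0.2379]
orientation: [-3.14, -0.003, 0.005]
force: [-0.2, -0.2, 0.6]
opening: 0.0836
```

arm_command(
  rows=[
    [0.015, -0.045, 0.01, 0, 0, 0, 0],
    [0.035, -0.09, 0.01, 0, 0, 0, 0],
    [0.055, -0.135, 0, 0, 0, 0, 0],
    [0.075, -0.18, 0, 0, 0, 0, 0],
    [0.095, -0.225, 0, 0, 0, 0, 0],
    [0.115, -0.27, 0, 0, 0, 0, 0],
    [0.135, -0.315, 0, 0, 0, 0, 0],
    [0.15, -0.36, 0, 0, 0, 0, 0],
    [0.165, -0.405, -0.01, 0, 0, 0, 0],
    [0.178, -0.44, -0.02, 0, 0, 0, 0],
    [0.183, -0.457, -0.03, 0, 0, 0, 0],
    [0.183, -0.457, -0.03, 0, 0, 0, 0],
  ],
)

```text
t: 11.22
tool_pos: [0.5431, -0.073, 0.2123]
orientation: [-3.14, 0.003, 0.009]
force: [-0.4, -0.3, -0.8]
opening: 0.0933
```

```bash
python3 - <<'E'
from h import *
d=snap('wrist','w4.png'); s=robot.read_state();print(s['tool_pos'],s['opening'],s['orientation'],s['force'])
cv2.imwrite('pics/w4z.png',cv2.resize(d['frame'][:,:,::-1],None,fx=1.5,fy=1.5,interpolation=cv2.INTER_CUBIC))
E
```

```text
[ 0.54295031 -0.07114628  0.21306127] 0.09305247032850664 [-3.13909063e+00  9.54919640e-04  8.00638477e-03] [-0.0234707   0.50823514 -0.0284135 ]
```

View pics/w4z.png

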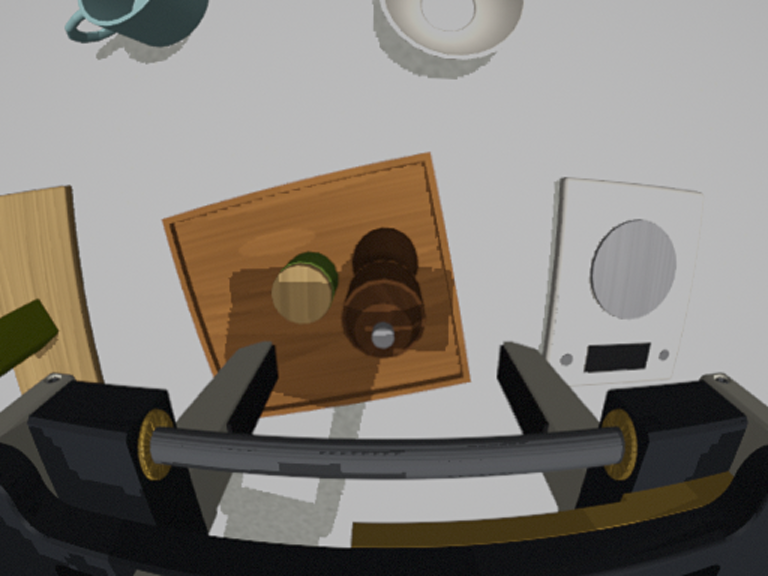

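arm_command(
  rows=[
    [0.0005, 0, -0.035, 0, 0, 0, 0],
    [0.0005, 0, -0.07, 0, 0, 0, 0],
    [0.0005, 0, -0.095, 0, 0, 0, 0],
    [0.0005, 0, -0.108, 0, 0, 0, 0],
    [0.0005, 0, -0.108, 0, 0, 0, 0.2],
    [0.0005, 0, -0.108, 0, 0, 0, 0.4],
    [0.0005, 0, -0.108, 0, 0, 0, 0.5],
    [0.0005, 0, -0.108, 0, 0, 0, 0.6],
    [0.0005, 0, -0.108, 0, 0, 0, 1],
    [0.0005, 0, -0.108, 0, 0, 0, 1],
    [0.0005, 0, -0.108, 0, 0, 0, 1],
    [0.0005, 0, -0.108, 0, 0, 0, 1],
  ],
  grip_force=25,
)

```text
t: 12.27
tool_pos: [0.5435, -0.0712, 0.127]
orientation: [-3.139, 0.001, 0.007]
force: [-0.9, 1.1, 0.5]
opening: 0.0444
```

arm_command(
  rows=[
    [0, 0, 0.015, 0, 0, 0, 1],
    [0, 0, 0.04, 0, 0, 0, 1],
    [0, 0, 0.07, 0, 0, 0, 1],
    [0.005, 0.015, 0.09, 0, 0, 0, 1],
    [0.01, 0.04, 0.1, 0, 0, 0, 1],
    [0.015, 0.075, 0.1, 0, 0, 0, 1],
    [0.02, 0.115, 0.1, 0, 0, 0, 1],
    [0.025, 0.155, 0.1, 0, 0, 0, 1],
    [0.03, 0.195, 0.1, 0, 0, 0, 1],
    [0.031, 0.235, 0.1, 0, 0, 0, 1],
    [0.031, 0.275, 0.1, 0, 0, 0, 1],
    [0.031, 0.315, 0.1, 0, 0, 0, 1],
  ],
)

```text
t: 13.27
tool_pos: [0.568, 0.1822, 0.2075]
orientation: [-3.139, 0.002, 0.008]
force: [0.2, -1.0, -1.8]
opening: 0.0436
```

arm_command(
  rows=[
    [0, 0.035, 0, 0, 0, 0, 1],
    [0, 0.07, 0, 0, 0, 0, 1],
    [0, 0.105, 0, 0, 0, 0, 1],
    [0, 0.13, -0.015, 0, 0, 0, 1],
    [0, 0.141, -0.035, 0, 0, 0, 1],
    [0, 0.141, -0.06, 0, 0, 0, 1],
    [0, 0.141, -0.075, 0, 0, 0, 1],
    [0, 0.141, -0.085, 0, 0, 0, 1],
    [0, 0.141, -0.0875, 0, 0, 0, 1],
    [0, 0.141, -0.0875, 0, 0, 0, 1],
  ],
)

```text
t: 14.1
tool_pos: [0.568, 0.2945, 0.1375]
orientation: [-3.139, 0.003, 0.009]
force: [0.2, -0.7, -2.7]
opening: 0.0439
```

arm_command(
  rows=[
    [0, 0, -0.0018, 0, 0, 0, 1],
    [0, 0, -0.0018, 0, 0, 0, 1],
    [0, 0, -0.0018, 0, 0, 0, 0.9],
    [0, 0, -0.0018, 0, 0, 0, 0.45],
    [0, 0, -0.0018, 0, 0, 0, 0.3],
    [0, 0, -0.0018, 0, 0, 0, 0.2],
    [0, 0, -0.0018, 0, 0, 0, 0.2],
    [0, 0, 0.01, 0, 0, 0, 0.2],
    [0, 0, 0.04, 0, 0, 0, 0.2],
    [0, 0, 0.08, 0, 0, 0, 0.2],
    [0, 0, 0.12, 0, 0, 0, 0.2],
  ],
)

```text
t: 15.02
tool_pos: [0.5673, 0.2942, 0.2344]
orientation: [-3.14, 0.003, 0.011]
force: [-0.3, 0.0, -0.7]
opening: 0.0743
```

```bash
python3 - <<'E'
from h import *
d=snap('wrist','w5.png'); s=robot.read_state();print(s['tool_pos'],s['opening'],s['orientation'],s['force'])
cv2.imwrite('pics/w5z.png',cv2.resize(d['frame'][:,:,::-1],None,fx=1.5,fy=1.5,interpolation=cv2.INTER_CUBIC))
E
```

```text
[0.57035901 0.29552318 0.24379258] 0.07421731546999445 [-3.13570938e+00  2.41080743e-03 -5.73509573e-03] [1.92629938 0.2164393  6.26764375]
```

View pics/w5z.png

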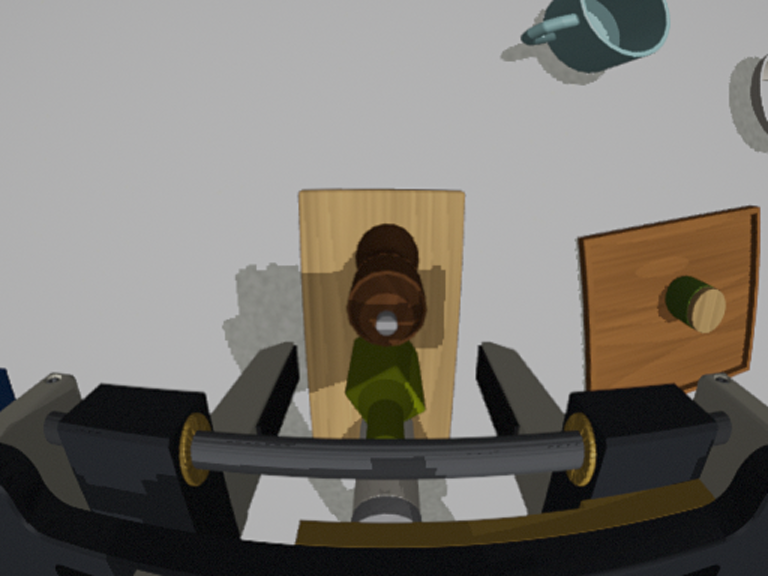

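arm_command(
  rows=[
    [-0.01, -0.05, 0, 0, 0, 0, 0.1],
    [-0.02, -0.1, 0, 0, 0, 0, 0],
    [-0.03, -0.15, 0, 0, 0, 0, 0],
    [-0.04, -0.2, -0.01, 0, 0, 0, 0],
    [-0.045, -0.25, -0.03, 0, 0, 0, 0],
    [-0.05, -0.3, -0.06, 0, 0, 0, 0],
    [-0.053, -0.345, -0.09, 0, 0, 0, 0],
    [-0.053, -0.375, -0.12, 0, 0, 0, 0],
    [-0.053, -0.3825, -0.14, 0, 0, 0, 0],
    [-0.053, -0.3825, -0.155, 0, 0, 0, 0],
    [-0.053, -0.3825, -0.155, 0, 0, 0, 0],
  ],
)

```text
t: 15.98
tool_pos: [0.5264, -0.0105, 0.1175]
orientation: [-3.135, 0.005, 0.0]
force: [-1.1, 1.1, 0.4]
opening: 0.0929
```

```bash
python3 - <<'E'
from h import *
d=snap('wrist','w6.png'); s=robot.read_state();print(s['tool_pos'],s['opening'],s['orientation'],s['force'])
cv2.imwrite('pics/w6z.png',cv2.resize(d['frame'][:,:,::-1],None,fx=1.5,fy=1.5,interpolation=cv2.INTER_CUBIC))
E
```

```text
[ 0.52736236 -0.00987167  0.1192146 ] 0.0929937527353758 [-3.13504104e+00  2.76317473e-03 -2.89074192e-03] [-0.03806995  0.18690777  0.57390928]
```

View pics/w6z.png

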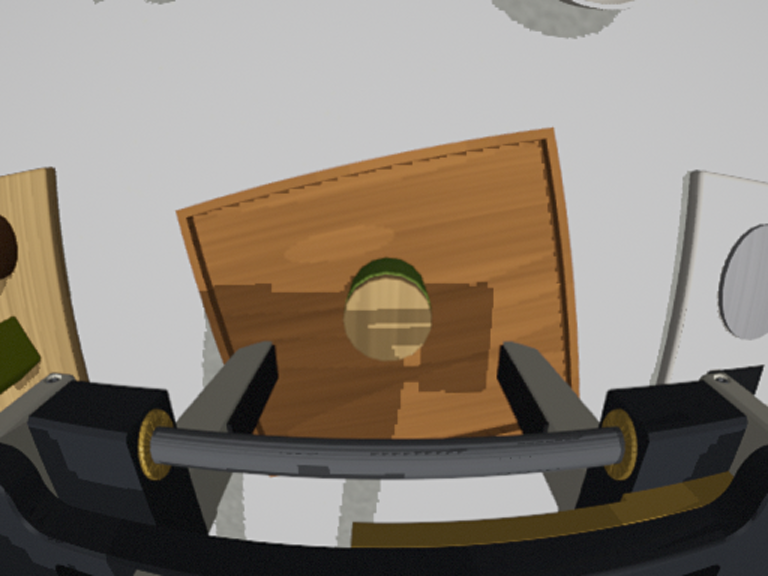

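```bash
python3 - <<'E'
from h import *
d=np.load('pics/w6.png.npz')
print(onz(d,U(388,319),.058,True))
for f,p in [('w3',(681,190)),('w4',(633,269))]:
    print(onz(np.load(f'pics/{f}.png.npz'),U(*p),.024,True))
E
```

```text
[ 0.52891198 -0.01072619  0.058     ]
[ 0.53859891 -0.28479343  0.024     ]
[ 0.53998301 -0.28502441  0.024     ]
```

arm_command(
  rows=[
    [0.002, -0.001, -0.035, 0, 0, 0, 0],
    [0.002, -0.001, -0.07, 0, 0, 0, 0],
    [0.002, -0.001, -0.095, 0, 0, 0, 0],
    [0.002, -0.001, -0.105, 0, 0, 0, 0],
    [0.002, -0.001, -0.105, 0, 0, 0, 0.2],
    [0.002, -0.001, -0.105, 0, 0, 0, 0.4],
    [0.002, -0.001, -0.105, 0, 0, 0, 0.5],
    [0.002, -0.001, -0.105, 0, 0, 0, 0.8],
    [0.002, -0.001, -0.105, 0, 0, 0, 1],
    [0.002, -0.001, -0.105, 0, 0, 0, 1],
    [0.002, -0.001, -0.105, 0, 0, 0, 1],
    [0.002, -0.001, -0.105, 0, 0, 0, 1],
  ],
  grip_force=20,
)

```text
t: 17.03
tool_pos: [0.5292, -0.0107, 0.0356]
orientation: [-3.135, 0.003, -0.004]
force: [-0.8, -0.3, 2.1]
opening: 0.0458
```

arm_command(
  rows=[
    [0, 0, 0.02, 0, 0, 0, 1],
    [0, 0, 0.05, 0, 0, 0, 1],
    [0, -0.01, 0.085, 0, 0, 0, 1],
    [0, -0.03, 0.11, 0, 0, 0, 1],
    [0, -0.065, 0.118, 0, 0, 0, 1],
    [0, -0.105, 0.118, 0, 0, 0, 1],
    [0, -0.145, 0.118, 0, 0, 0, 1],
    [0, -0.185, 0.118, 0, 0, 0, 1],
    [0, -0.215, 0.118, 0, 0, 0, 1],
    [0, -0.23, 0.118, 0, 0, 0, 1],
    [0, -0.23, 0.118, 0, 0, 0, 1],
    [0, -0.23, 0.118, 0, 0, 0, 1],
  ],
)

```text
t: 18.03
tool_pos: [0.5288, -0.1946, 0.1295]
orientation: [-3.134, 0.005, -0.003]
force: [-0.5, -0.0, -1.0]
opening: 0.0456
```

```bash
python3 - <<'E'
from h import *
d=snap('wrist','w7.png'); s=robot.read_state();print(s['tool_pos'],s['opening'],s['orientation'],s['force'])
cv2.imwrite('pics/w7z.png',cv2.resize(d['frame'][:,:,::-1],None,fx=1.5,fy=1.5,interpolation=cv2.INTER_CUBIC))
E
```

```text
[ 0.528943   -0.19388421  0.12955736] 0.04599586841140827 [-3.13396917e+00  3.46113569e-03 -2.57589929e-03] [ 0.91885408  1.05375061 -2.14309777]
```

View pics/w7z.png

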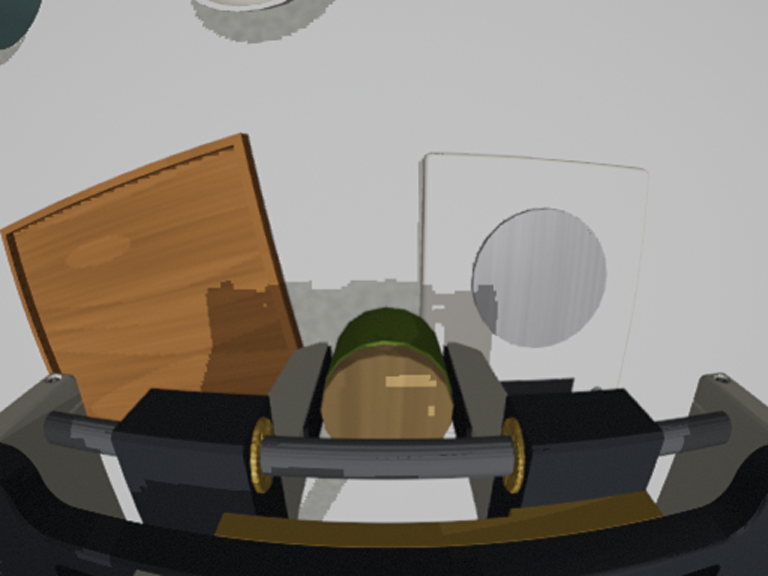

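```bash
python3 - <<'E'
from h import *
d=np.load('pics/w7.png.npz')
pts=[(474,278),(606,275),(543,208),(533,347),(497,222),(592,226),(590,325),(492,322)]
P=np.array([onz(d,U(*p),.024,True)[:2] for p in pts])
A=np.c_[2*P,np.ones(len(P))]; s=np.linalg.lstsq(A,(P**2).sum(1),rcond=None)[0]
print(s[:2],np.sqrt(s[2]+s[:2]@s[:2]))
E
```

```text
[ 0.53974107 -0.29063162] 0.044784937878374155
```

arm_command(
  rows=[
    [0.005, -0.035, 0, 0, 0, 0, 1],
    [0.01, -0.07, 0, 0, 0, 0, 1],
    [0.014, -0.1, 0, 0, 0, 0, 1],
    [0.014, -0.117, -0.01, 0, 0, 0, 1],
    [0.014, -0.12, -0.035, 0, 0, 0, 1],
    [0.014, -0.12, -0.06, 0, 0, 0, 1],
    [0.014, -0.12, -0.08, 0, 0, 0, 1],
    [0.014, -0.12, -0.09, 0, 0, 0, 1],
    [0.014, -0.12, -0.093, 0, 0, 0, 1],
    [0.014, -0.12, -0.093, 0, 0, 0, 1],
  ],
)

```text
t: 18.92
tool_pos: [0.5399, -0.2885, 0.0543]
orientation: [-3.133, 0.002, -0.001]
force: [0.4, 0.0, -1.3]
opening: 0.0458
```

arm_command(
  rows=[
    [0, -0.0015, -0.0005, 0, 0, 0, 1],
    [0, -0.0015, -0.001, 0, 0, 0, 1],
    [0, -0.0015, -0.001, 0, 0, 0, 1],
    [0, -0.0015, -0.001, 0, 0, 0, 0.9],
    [0, -0.0015, -0.001, 0, 0, 0, 0.4],
    [0, -0.0015, -0.001, 0, 0, 0, 0.25],
    [0, -0.0015, -0.001, 0, 0, 0, 0.2],
    [0, -0.0015, 0.01, 0, 0, 0, 0.2],
    [0, -0.0015, 0.04, 0, 0, 0, 0.2],
    [0, -0.0015, 0.08, 0, 0, 0, 0.2],
    [0, -0.0015, 0.12, 0, 0, 0, 0.2],
    [0, -0.0015, 0.16, 0, 0, 0, 0.2],
  ],
)

```text
t: 19.92
tool_pos: [0.5397, -0.2896, 0.1844]
orientation: [-3.133, 0.002, -0.001]
force: [1.0, 0.1, -0.0]
opening: 0.0745
```

```bash
python3 - <<'E'
from h import *
d=snap('wrist','w8.png'); s=robot.read_state();print(s['tool_pos'],s['opening'],s['orientation'],s['force'])
cv2.imwrite('pics/w8z.png',cv2.resize(d['frame'][:,:,::-1],None,fx=1.5,fy=1.5,interpolation=cv2.INTER_CUBIC))
E
```

```text
[ 0.54280284 -0.29155153  0.19296344] 0.07448973000852825 [-3.13875111e+00  1.74129166e-03 -1.49471321e-02] [ 2.52184065 -1.21619183  5.56828982]
```

View pics/w8z.png

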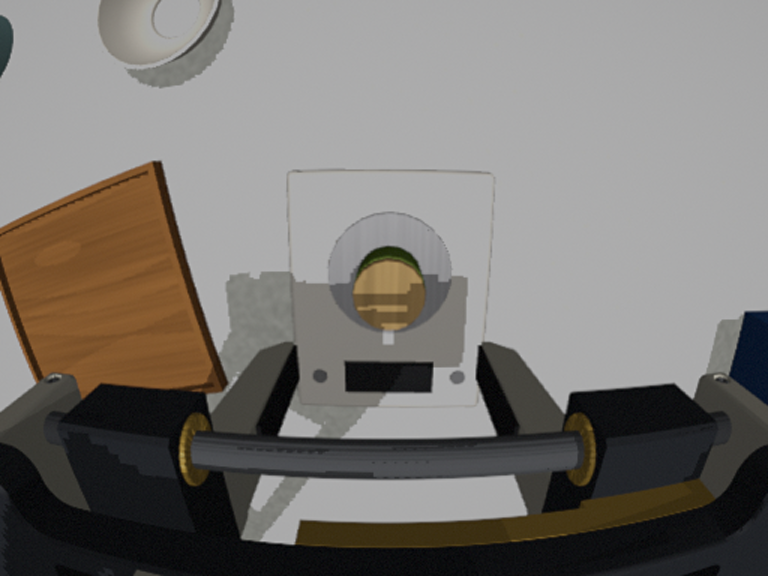

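```bash
python3 - <<'E'
from h import *
d=np.load('pics/w8.png.npz')
def fit(pts,z):
    P=np.array([onz(d,U(*p),z,True)[:2] for p in pts])
    A=np.c_[2*P,np.ones(len(P))]; s=np.linalg.lstsq(A,(P**2).sum(1),rcond=None)[0]
    print(s[:2],np.sqrt(s[2]+s[:2]@s[:2]))
fit([(328,271),(452,271),(390,212),(345,231),(435,231),(344,312),(437,311)],.024)
fit([(354,295),(424,295),(389,260),(389,331),(364,270),(414,270)],.076)
E
```

```text
[ 0.53912044 -0.2903669 ] 0.04446852945856219
[ 0.53880443 -0.28996541] 0.021881950909909645
```

arm_command(
  rows=[
    [0, 0.04, 0.03, 0, 0, 0, 0.2],
    [0, 0.09, 0.059, 0, 0, 0, 0.2],
    [0, 0.14, 0.059, 0, 0, 0, 0.2],
    [0, 0.19, 0.059, 0, 0, 0, 0.2],
    [0.01, 0.24, 0.059, 0, 0, 0, 0.2],
    [0.01, 0.29, 0.059, 0, 0, 0, 0.2],
    [0.015, 0.34, 0.059, 0, 0, 0, 0.2],
    [0.02, 0.39, 0.059, 0, 0, 0, 0.2],
    [0.025, 0.44, 0.059, 0, 0, 0, 0.2],
    [0.0315, 0.49, 0.059, 0, 0, 0, 0.2],
    [0.0315, 0.54, 0.059, 0, 0, 0, 0.2],
    [0.0315, 0.59, 0.059, 0, 0, 0, 0.2],
  ],
)

```text
t: 20.97
tool_pos: [0.5679, 0.1825, 0.241]
orientation: [-3.139, 0.002, -0.017]
force: [0.2, -0.4, -0.8]
opening: 0.075
```

arm_command(
  rows=[
    [0, 0.05, 0, 0, 0.025, 0, 0.2],
    [0, 0.1, 0, 0, 0.025, 0, 0.15],
    [0, 0.13, 0, 0, 0.025, 0, 0.15],
    [0, 0.14, -0.01, 0, 0.025, 0, 0.15],
    [0, 0.14, -0.03, 0, 0.025, 0, 0.15],
    [0, 0.14, -0.06, 0, 0.025, 0, 0.15],
    [0, 0.14, -0.09, 0, 0.025, 0, 0.15],
    [0, 0.14, -0.115, 0, 0.025, 0, 0.15],
    [0, 0.14, -0.13, 0, 0.025, 0, 0.15],
    [0, 0.14, -0.131, 0, 0.025, 0, 0.15],
    [0, 0.14, -0.131, 0, 0.025, 0, 0.15],
  ],
)

```text
t: 21.88
tool_pos: [0.5677, 0.2938, 0.1359]
orientation: [-3.139, 0.003, 0.006]
force: [0.6, -0.1, -0.7]
opening: 0.0796
```

arm_command(
  rows=[
    [0.0004, 0.001, 0, 0, 0, 0, 0.3],
    [0.0004, 0.001, 0, 0, 0, 0, 0.4],
    [0.0004, 0.001, 0, 0, 0, 0, 0.6],
    [0.0004, 0.001, 0, 0, 0, 0, 1],
    [0.0004, 0.001, 0, 0, 0, 0, 1],
    [0.0004, 0.001, 0, 0, 0, 0, 1],
    [0.0004, 0.001, 0, 0, 0, 0, 1],
    [0.0004, 0.001, 0, 0, 0, 0, 1],
    [0.0004, 0.001, 0, 0, 0, 0, 1],
  ],
  grip_force=25,
)

```text
t: 22.63
tool_pos: [0.5682, 0.2947, 0.1363]
orientation: [-3.139, 0.003, 0.005]
force: [-0.4, -0.0, 3.5]
opening: 0.0436
```

arm_command(
  rows=[
    [0, 0, 0.015, 0, 0, 0, 1],
    [0, 0, 0.04, 0, 0, 0, 1],
    [0, -0.005, 0.065, 0, 0, 0, 1],
    [-0.005, -0.025, 0.08, 0, 0, 0, 1],
    [-0.01, -0.055, 0.0875, 0, 0, 0, 1],
    [-0.015, -0.09, 0.0875, 0, 0, 0, 1],
    [-0.02, -0.13, 0.0875, 0, 0, 0, 1],
    [-0.025, -0.17, 0.0875, 0, 0, 0, 1],
    [-0.03, -0.21, 0.0875, 0, 0, 0, 1],
    [-0.031, -0.25, 0.0875, 0, 0, 0, 1],
    [-0.031, -0.29, 0.0875, 0, 0, 0, 1],
    [-0.031, -0.33, 0.0875, 0, 0, 0, 1],
  ],
)

```text
t: 23.63
tool_pos: [0.5428, 0.0293, 0.2067]
orientation: [-3.139, 0.002, 0.005]
force: [0.4, 0.3, -2.7]
opening: 0.0435
```

arm_command(
  rows=[
    [0.001, -0.035, 0, 0, 0, 0, 1],
    [0.001, -0.07, 0, 0, 0, 0, 1],
    [0.001, -0.1, -0.005, 0, 0, 0, 1],
    [0.001, -0.12, -0.02, 0, 0, 0, 1],
    [0.001, -0.1256, -0.045, 0, 0, 0, 1],
    [0.001, -0.1256, -0.07, 0, 0, 0, 1],
    [0.001, -0.1256, -0.085, 0, 0, 0, 1],
    [0.001, -0.1256, -0.095, 0, 0, 0, 1],
    [0.001, -0.1256, -0.0978, 0, 0, 0, 1],
    [0.001, -0.1256, -0.0978, 0, 0, 0, 1],
  ],
)

```text
t: 24.47
tool_pos: [0.5436, -0.0708, 0.1286]
orientation: [-3.139, 0.001, 0.006]
force: [0.6, 0.3, -1.5]
opening: 0.0434
```

arm_command(
  rows=[
    [0, -0.0005, -0.002, 0, 0, 0, 1],
    [0, -0.0005, -0.002, 0, 0, 0, 1],
    [0, -0.0005, -0.002, 0, 0, 0, 0.9],
    [0, -0.0005, -0.002, 0, 0, 0, 0.45],
    [0, -0.0005, -0.002, 0, 0, 0, 0.3],
    [0, -0.0005, -0.002, 0, 0, 0, 0.2],
    [0, -0.0005, -0.002, 0, 0, 0, 0.2],
    [0, -0.0005, 0.01, 0, 0, 0, 0.2],
    [0, -0.0005, 0.04, 0, 0, 0, 0.2],
    [0, -0.0005, 0.08, 0, 0, 0, 0.2],
    [0, -0.0005, 0.11, 0, 0, 0, 0.2],
    [0, -0.0005, 0.13, 0, 0, 0, 0.2],
  ],
)

```text
t: 25.47
tool_pos: [0.5447, -0.0715, 0.2368]
orientation: [-3.14, 0.001, -0.001]
force: [0.2, 0.1, 0.6]
opening: 0.0741
```

arm_command(
  rows=[
    [-0.015, 0.045, 0.01, 0, 0, 0, 0.1],
    [-0.035, 0.09, 0.01, 0, 0, 0, 0.1],
    [-0.055, 0.135, 0.005, 0, 0, 0, 0.1],
    [-0.075, 0.18, 0.005, 0, 0, 0, 0.1],
    [-0.095, 0.225, 0.005, 0, 0, 0, 0.1],
    [-0.115, 0.27, 0.005, 0, 0, 0, 0.1],
    [-0.135, 0.315, 0.005, 0, 0, 0, 0.1],
    [-0.15, 0.36, 0.005, 0, 0, 0, 0.1],
    [-0.165, 0.405, 0.005, 0, 0, 0, 0.1],
    [-0.178, 0.44, 0, 0, 0, 0, 0.1],
    [-0.184, 0.4585, 0, 0, 0, 0, 0.1],
    [-0.184, 0.4585, 0, 0, 0, 0, 0.1],
  ],
)

```text
t: 26.47
tool_pos: [0.3961, 0.2981, 0.2375]
orientation: [-3.139, -0.004, -0.001]
force: [0.5, -0.2, 0.2]
opening: 0.0835
```

arm_command(
  rows=[
    [0.0015, -0.0035, -0.02, 0, 0, 0, 0.1],
    [0.0015, -0.0035, -0.05, 0, 0, 0, 0.1],
    [0.0015, -0.0035, -0.085, 0, 0, 0, 0.1],
    [0.0015, -0.0035, -0.11, 0, 0, 0, 0.1],
    [0.0015, -0.0035, -0.1226, 0, 0, 0, 0.1],
    [0.0015, -0.0035, -0.1226, 0, 0, 0, 0.1],
    [0.0015, -0.0035, -0.1226, 0, 0, 0, 0.1],
  ],
)

```text
t: 27.05
tool_pos: [0.3977, 0.2948, 0.1401]
orientation: [-3.139, -0.004, -0.001]
force: [-0.4, -0.3, 1.0]
opening: 0.0838
```

arm_command(
  rows=[
    [-0.0003, 0.0007, -0.001, 0, 0, 0, 0.2],
    [-0.0003, 0.0007, -0.001, 0, 0, 0, 0.3],
    [-0.0003, 0.0007, -0.001, 0, 0, 0, 0.5],
    [-0.0003, 0.0007, -0.001, 0, 0, 0, 0.8],
    [-0.0003, 0.0007, -0.001, 0, 0, 0, 1],
    [-0.0003, 0.0007, -0.001, 0, 0, 0, 1],
    [-0.0003, 0.0007, -0.001, 0, 0, 0, 1],
    [-0.0003, 0.0007, -0.001, 0, 0, 0, 1],
    [-0.0003, 0.0007, -0.001, 0, 0, 0, 1],
    [-0.0003, 0.0007, -0.001, 0, 0, 0, 1],
  ],
  grip_force=30,
)

```text
t: 27.88
tool_pos: [0.3977, 0.2955, 0.1398]
orientation: [-3.138, -0.004, -0.002]
force: [-1.0, -0.8, 5.7]
opening: 0.0527
```

arm_command(
  rows=[
    [0, 0, 0.015, 0, 0, 0, 1],
    [0, 0, 0.04, 0, 0, 0, 1],
    [0, -0.005, 0.065, 0, 0, 0, 1],
    [0.005, -0.025, 0.08, 0, 0, 0, 1],
    [0.015, -0.055, 0.0875, 0, 0, 0, 1],
    [0.03, -0.09, 0.0875, 0, 0, 0, 1],
    [0.045, -0.13, 0.0875, 0, 0, 0, 1],
    [0.06, -0.17, 0.0875, 0, 0, 0, 1],
    [0.07, -0.21, 0.0875, 0, 0, 0, 1],
    [0.08, -0.25, 0.0875, 0, 0, 0, 1],
    [0.089, -0.29, 0.0875, 0, 0, 0, 1],
    [0.089, -0.33, 0.0875, 0, 0, 0, 1],
  ],
)

```text
t: 28.88
tool_pos: [0.469, 0.0299, 0.2096]
orientation: [-3.138, -0.003, -0.001]
force: [1.6, -1.2, -4.0]
opening: 0.0525
```

arm_command(
  rows=[
    [0, -0.03, 0, 0, 0, 0, 1],
    [0, -0.055, -0.01, 0, 0, 0, 1],
    [0, -0.065, -0.03, 0, 0, 0, 1],
    [0, -0.0665, -0.055, 0, 0, 0, 1],
    [0, -0.0665, -0.075, 0, 0, 0, 1],
    [0, -0.0665, -0.09, 0, 0, 0, 1],
    [0, -0.0665, -0.0964, 0, 0, 0, 1],
    [0, -0.0665, -0.0964, 0, 0, 0, 1],
    [0, -0.0665, -0.0964, 0, 0, 0, 1],
  ],
)

```text
t: 29.63
tool_pos: [0.4691, -0.0231, 0.1328]
orientation: [-3.138, -0.004, -0.001]
force: [-0.3, -0.6, -4.0]
opening: 0.053
```

arm_command(
  rows=[
    [0, 0, -0.001, 0, 0, 0, 1],
    [0, 0, -0.0024, 0, 0, 0, 1],
    [0, 0, -0.0024, 0, 0, 0, 1],
    [0, 0, -0.0024, 0, 0, 0, 0.9],
    [0, 0, -0.0024, 0, 0, 0, 0.4],
    [0, 0, -0.0024, 0, 0, 0, 0.2],
    [0, 0, -0.0024, 0, 0, 0, 0.1],
    [0, 0, 0.01, 0, 0, 0, 0.1],
    [0, 0, 0.04, 0, 0, 0, 0.1],
    [0, 0, 0.08, 0, 0, 0, 0.1],
    [0, 0, 0.11, 0, 0, 0, 0.1],
    [0, 0, 0.13, 0, 0, 0, 0.1],
  ],
)

```text
t: 30.63
tool_pos: [0.4703, -0.0233, 0.2411]
orientation: [-3.139, -0.004, -0.008]
force: [-0.3, -0.6, 0.5]
opening: 0.0836
```

arm_command(
  rows=[
    [0.005, 0.05, 0, 0, 0, 0, 0.3],
    [0.005, 0.1, 0, 0, 0, 0, 0.35],
    [0.01, 0.15, 0, 0, 0, 0, 0.35],
    [0.01, 0.2, 0, 0, 0, 0, 0.35],
    [0.015, 0.25, 0, 0, 0, 0, 0.35],
    [0.015, 0.3, 0, 0, 0, 0, 0.35],
    [0.015, 0.345, 0, 0, 0, 0, 0.35],
    [0.015, 0.38, 0, 0, 0, 0, 0.35],
    [0.015, 0.395, 0, 0, 0, 0, 0.35],
    [0.015, 0.398, 0, 0, 0, 0, 0.35],
    [0.015, 0.398, 0, 0, 0, 0, 0.35],
    [0.015, 0.398, 0, 0, 0, 0, 0.35],
  ],
)

```text
t: 31.63
tool_pos: [0.4825, 0.294, 0.2414]
orientation: [-3.14, -0.003, -0.008]
force: [0.4, 0.3, 0.2]
opening: 0.0604
```

arm_command(
  rows=[
    [0, 0.0015, -0.02, 0, 0.014, 0, 0.35],
    [0, 0.0015, -0.05, 0, 0.014, 0, 0.35],
    [0, 0.0015, -0.085, 0, 0.014, 0, 0.35],
    [0, 0.0015, -0.105, 0, 0.014, 0, 0.35],
    [0, 0.0015, -0.1155, 0, 0.014, 0, 0.35],
    [0, 0.0015, -0.1155, 0, 0.014, 0, 0.35],
    [0, 0.0015, -0.1155, 0, 0.014, 0, 0.35],
  ],
)

```text
t: 32.22
tool_pos: [0.4827, 0.2944, 0.1489]
orientation: [-3.14, -0.001, 0.004]
force: [0.2, 0.6, 1.1]
opening: 0.0607
```

arm_command(
  rows=[
    [-0.0003, 0.0008, 0, 0, 0, 0, 0.45],
    [-0.0003, 0.0008, 0, 0, 0, 0, 0.6],
    [-0.0003, 0.0008, 0, 0, 0, 0, 0.75],
    [-0.0003, 0.0008, 0, 0, 0, 0, 1],
    [-0.0003, 0.0008, 0, 0, 0, 0, 1],
    [-0.0003, 0.0008, 0, 0, 0, 0, 1],
    [-0.0003, 0.0008, 0, 0, 0, 0, 1],
    [-0.0003, 0.0008, 0, 0, 0, 0, 1],
    [-0.0003, 0.0008, 0, 0, 0, 0, 1],
  ],
  grip_force=25,
)

```text
t: 32.97
tool_pos: [0.4825, 0.2953, 0.1491]
orientation: [-3.139, -0.001, 0.004]
force: [-0.3, 0.7, 1.7]
opening: 0.0234
```

arm_command(
  rows=[
    [0, 0, 0.015, 0, 0, 0, 1],
    [0, 0, 0.04, 0, 0, 0, 1],
    [0, -0.005, 0.065, 0, 0, 0, 1],
    [0.005, -0.025, 0.08, 0, 0, 0, 1],
    [0.01, -0.055, 0.0875, 0, 0, 0, 1],
    [0.015, -0.09, 0.0875, 0, 0, 0, 1],
    [0.02, -0.13, 0.0875, 0, 0, 0, 1],
    [0.03, -0.17, 0.0875, 0, 0, 0, 1],
    [0.035, -0.21, 0.0875, 0, 0, 0, 1],
    [0.0395, -0.25, 0.0875, 0, 0, 0, 1],
    [0.0395, -0.28, 0.0875, 0, 0, 0, 1],
    [0.0395, -0.298, 0.0875, 0, 0, 0, 1],
  ],
)

```text
t: 33.97
tool_pos: [0.5137, 0.054, 0.2192]
orientation: [-3.141, 0.002, 0.005]
force: [0.1, -0.1, -4.1]
opening: 0.0234
```

arm_command(
  rows=[
    [0.0005, -0.0035, -0.015, 0, 0, 0, 1],
    [0.0005, -0.0035, -0.04, 0, 0, 0, 1],
    [0.0005, -0.0035, -0.065, 0, 0, 0, 1],
    [0.0005, -0.0035, -0.085, 0, 0, 0, 1],
    [0.0005, -0.0035, -0.095, 0, 0, 0, 1],
    [0.0005, -0.0035, -0.0968, 0, 0, 0, 1],
    [0.0005, -0.0035, -0.0968, 0, 0, 0, 1],
    [0.0005, -0.0035, -0.0968, 0, 0, 0, 1],
  ],
)

```text
t: 34.63
tool_pos: [0.5143, 0.0515, 0.1421]
orientation: [-3.141, 0.001, 0.005]
force: [0.4, 0.2, -2.4]
opening: 0.0234
```

arm_command(
  rows=[
    [0, 0, -0.001, 0, 0, 0, 1],
    [0, 0, -0.0024, 0, 0, 0, 1],
    [0, 0, -0.0024, 0, 0, 0, 1],
    [0, 0, -0.0024, 0, 0, 0, 0.9],
    [0, 0, -0.0024, 0, 0, 0, 0.6],
    [0, 0, -0.0024, 0, 0, 0, 0.4],
    [0, 0, -0.0024, 0, 0, 0, 0.35],
    [0, 0, 0.01, 0, 0, 0, 0.35],
    [0, 0, 0.04, 0, 0, 0, 0.35],
    [0, 0, 0.08, 0, 0, 0, 0.35],
    [0, 0, 0.12, 0, 0, 0, 0.35],
    [0, 0, 0.16, 0, 0, 0, 0.35],
  ],
)

```text
t: 35.63
tool_pos: [0.514, 0.0516, 0.2726]
orientation: [-3.141, 0.001, 0.004]
force: [1.1, -0.5, -0.4]
opening: 0.06
```

Return to the first viewing pose (0.4976, −0.0111, 0.3297) to compare with the starting picture.

arm_command(
  rows=[
    [-0.01, -0.03, 0.05, 0, 0, 0, 0],
    [-0.02, -0.078, 0.071, 0, 0, 0, 0],
    [-0.02, -0.078, 0.071, 0, 0, 0, 0],
    [-0.02, -0.078, 0.071, 0, 0, 0, 0],
    [-0.02, -0.078, 0.071, 0, 0, 0, 0],
    [-0.02, -0.078, 0.071, 0, 0, 0, 0],
  ],
)

```text
t: 36.13
tool_pos: [0.4977, -0.0101, 0.328]
orientation: [-3.14, 0.001, 0.007]
force: [-0.1, -0.1, -0.8]
opening: 0.0919
```

```bash
python3 - <<'E'
from h import *
d=snap('wrist','w9.png'); print(robot.read_state()['tool_pos'])
cv2.imwrite('pics/w9z.png',cv2.resize(cv2.convertScaleAbs(d['frame'][:,:,::-1],alpha=1.3),None,fx=1.5,fy=1.5,interpolation=cv2.INTER_CUBIC))
f=d['frame'][:,:,::-1]
z=lambda x,k:cv2.resize(x,None,fx=k,fy=k,interpolation=cv2.INTER_NEAREST)
o=cv2.imread('pics/w1.png')
cv2.imwrite('pics/cmp.png',np.hstack([z(x[115:230,180:335],2.5) for x in (o,f)]))
hsv=cv2.cvtColor(d['frame'],cv2.COLOR_RGB2HSV)
def near(D,uv,mf,rad,z):
    h=cv2.cvtColor(D['frame'],cv2.COLOR_RGB2HSV).astype(int); uv=np.array(uv); yy,xx=np.mgrid[:384,:512]
    m=mf(h[...,0],h[...,1],h[...,2])&(np.hypot(xx-uv[0],yy-uv[1])<rad)
    n,l,st,c=cv2.connectedComponentsWithStats(m.astype(np.uint8)); i=1+np.argmax(st[1:,4]); return onz(D,c[i],z,True).round(4),st[i,4]
D0=np.load('pics/w1.png.npz')
for n,p,mf,r,zz in [('knob',U(474,212),lambda H,S,V:(S<60)&(V>90),9,.17),('jar',U(404,304),lambda H,S,V:S<40,25,.154),
  ('green',(212,155),lambda H,S,V:(H>24)&(H<45)&(S>150)&(V>80),30,.104)]:
    print(n,near(D0,p,mf,r,zz),near(d,p,mf,r,zz))
E
```

```text
[ 0.49756579 -0.00991464  0.32773251]
knob (array([ 0.5425, -0.0709,  0.17  ]), np.int32(79)) (array([ 0.5437, -0.071 ,  0.17  ]), np.int32(86))
jar (array([ 0.4693, -0.0232,  0.154 ]), np.int32(1832)) (array([ 0.4688, -0.0229,  0.154 ]), np.int32(1839))
green (array([0.5182, 0.0496, 0.104 ]), np.int32(630)) (array([0.5188, 0.0492, 0.104 ]), np.int32(648))
```

View pics/cmp.png

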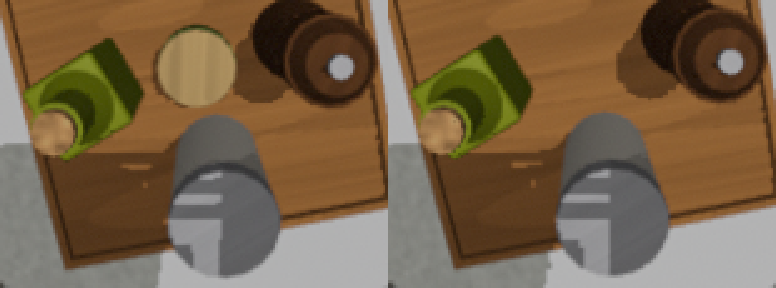

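View pics/w9z.png

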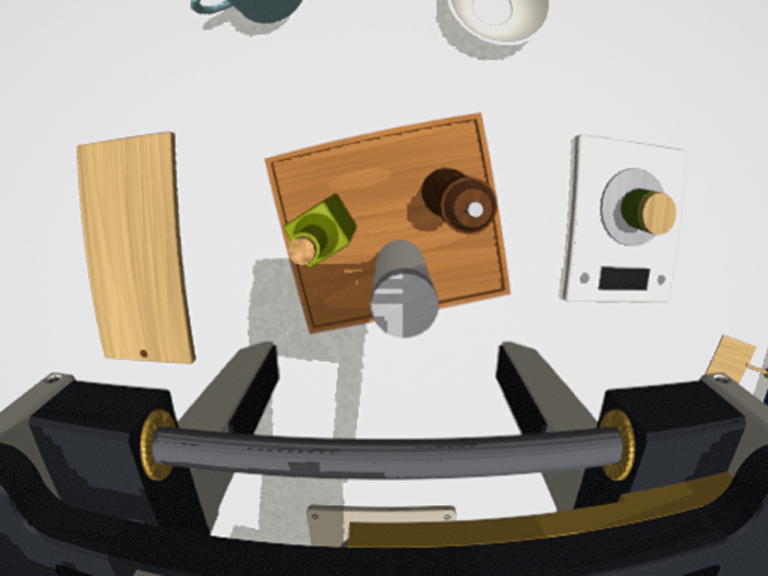

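All three are back within about 1 mm of where they started, and the pot stands centred on the plate. I'm handing in the job.

```bash
python3 - <<'E'
from h import *
print(ticket.close_job())
E
```

```text
the job is handed in; nothing more can be done
None
```

The job is done and handed in at about 36 s of the 131 s allowed. I moved the bottle, jar and mill upright onto the board and set the pot on the scale plate. I then put the mill, jar and bottle back on the tray, each at the gripper position it was picked from.

**Return positions:** a wrist picture from nearly the same viewpoint as the one at the start shows all three upright. Their measured shifts were about 1.2 mm for the mill, 0.6 mm for the jar and 0.7 mm for the bottle.

**Pot:** measured right after placing, its centre was about 0.5 mm from the plate's centre. In the last picture it still stands there, upright.

**Mug and bowl:** the arm was never sent near them. They sit in the same place in the first and last wrist pictures, though both are cut off at the edge.

**Disagreement:** the first distant wrist views put the plate's y about 3–6 mm from the other measurements. I used a closer circle fit instead, which matched the top camera within about 1 mm.

**Forces:** the readings I saw stayed under about 7 N.

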